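# Set the round pots on their saucers

### The job

Stand each of the four round pots upright on the saucer of its own size, largest pot on largest saucer and so on down to the smallest, each foot flat on the saucer's floor inside the rim. Put them down gently without dropping them, keep the saucers flat on the bench, and leave the two square pots where they are.

Things in the scene. Friction and masses are not known exactly. Their poses are not given: they have to be found in the camera images.
- pot70_mid (a point): the largest of four round, empty, open-topped dark green plastic pots: 70 mm across at the top, tapering to a 60 mm foot, 78 mm high, 3 mm wall, loose, about 90 g. The point is its centre, on the axis half-way up (39 mm above its foot); z points up along the axis. Best gripped across the outside, at or a little above this point, so that the fingers clear the saucer's rim at the set-down
- pot59_mid (a point): the second largest of four round, empty, open-topped dark green plastic pots: 59 mm across at the top, tapering to a 50 mm foot, 68 mm high, 3 mm wall, loose, about 70 g. The point is its centre, on the axis half-way up (34 mm above its foot); z points up along the axis. Best gripped across the outside, at or a little above this point, so that the fingers clear the saucer's rim at the set-down
- pot48_mid (a point): the third largest of four round, empty, open-topped dark green plastic pots: 48 mm across at the top, tapering to a 41 mm foot, 58 mm high, 3 mm wall, loose, about 50 g. The point is its centre, on the axis half-way up (29 mm above its foot); z points up along the axis. Best gripped across the outside, at or a little above this point, so that the fingers clear the saucer's rim at the set-down
- pot37_mid (a point): the smallest of four round, empty, open-topped dark green plastic pots: 37 mm across at the top, tapering to a 32 mm foot, 48 mm high, 3 mm wall, loose, about 35 g. The point is its centre, on the axis half-way up (24 mm above its foot); z points up along the axis. Best gripped across the outside, at or a little above this point, so that the fingers clear the saucer's rim at the set-down
- saucer70: the largest of four round dark green plastic saucers, for the largest round pot: 90 mm across outside, flat inner floor 78 mm across and 4 mm above the bench, low rim 8 mm above the bench, loose, 120 g, lying flat. Origin: centre of its underside (on the bench); z up
- saucer59: the second largest of four round dark green plastic saucers, for the second largest round pot: 80 mm across outside, flat inner floor 68 mm across and 4 mm above the bench, low rim 8 mm above the bench, loose, 120 g, lying flat. Origin: centre of its underside (on the bench); z up
- saucer48: the third largest of four round dark green plastic saucers, for the third largest round pot: 71 mm across outside, flat inner floor 59 mm across and 4 mm above the bench, low rim 8 mm above the bench, loose, 120 g, lying flat. Origin: centre of its underside (on the bench); z up
- saucer37: the smallest of four round dark green plastic saucers, for the smallest round pot: 62 mm across outside, flat inner floor 50 mm across and 4 mm above the bench, low rim 8 mm above the bench, loose, 120 g, lying flat. Origin: centre of its underside (on the bench); z up
- square62_mid (a point): a square, empty, open-topped dark green plastic pot, 62 mm by 62 mm and 70 mm high, loose, to be left alone. The point is its centre, half-way up; x and y point along its sides, z up
- square50_mid (a point): a square, empty, open-topped dark green plastic pot, 50 mm by 50 mm and 58 mm high, loose, to be left alone. The point is its centre, half-way up; x and y point along its sides, z up
Mind the look-alikes: they are no part of the job. What is shaped like the part that bears pot70_mid but purple or red is not meant.

How it is judged:
By the outcome, as a careful person would: the job done as asked, in the order asked, and still so for the second after the job is handed in, with the robot touching nothing.
It also fails if it takes over 112 s, if anything falls off the work surface, if the arm or the gripper's body presses on something with over 40 N, if the wrist force passes 120 N, or if a joint passes its speed limit or range.

### The arm

A 6-joint arm with a two-finger parallel gripper is mounted at the origin on the work surface. World frame = base frame: x ahead of the robot, y to its left, z up, the work surface at z = 0. Lengths are in m, angles in rad, forces in N, time in s.
With the tool pointing down it reaches from about 0.25 to 0.775 m from the base axis. Payload 4 kg.
Tool frame: the origin (TCP) lies midway between the tips of the shut fingers; the grasp point (between the pads) lies 19 mm behind it; z points along the fingers, y is the line along which they close (so a half turn about z gives the same grasp; the last joint's range is limited). The gripper opens to 94 mm and grips with 3 to 60 N. Pads are 16 mm wide; open, the fingers measure 119 mm over their backs; the gripper's body (75 mm by 177 mm) begins 78 mm behind the grasp point.
Start: joints at [1.121, 0.087, 1.371, -0, 1.684, -0.103], TCP at [0.187, 0.517, 0.206] pointing down, gripper open.
Joint ranges: [-3.1, 3.1], [-0.76, 2.03], [0.27, 2.55], [-1.08, 4.22], [0.17, 2.65], [-2.57, 2.57]. Speed limits (rad/s): [2.79, 2.79, 3.14, 3.14, 3.14, 3.14].

### API

Orientations are given as a rotation vector (axis times angle).
In Python, from plant import * gives the robot as it stands.
- The arm moves only by the shell command python3 -m inch 'ROWS'. ROWS is JSON, a list of rows, each an object with "xyz": the shift along the tool's x, y, z in cm, a list of three; "rotation": the turn, a rotation vector about the tool's x, y, z in rad, a list of three; "gripper": the finger opening in cm, from 0 to 9.4. A call has 1 to 8 rows; each row shifts and turns the commanded pose from where the row before left it, along the tool's axes as they then stand; what a row does not reach is not made up. A row lasts 1/12 s, in which the tool goes at most 41.7 mm and 7.16 degrees, less where a joint would pass 70% of its speed; a pose out of reach is approached as far as the arm can. A call with a gripper value outside its range is refused whole. The fingers move at their own pace and stop on an object; the grip force is fixed at half the most. Time passes only in rows, so rows that do not move let the fingers close. It gives the time, the measured TCP pose, the force, the opening and the grip force at its end, in the units of the state.
- observe(): the state, without advancing time (a new reading comes with each control period).
- grab_frame(name): name is "side" or "top"; returns (picture, depth): 400x640x3 uint8, red, green, blue; 400x640 float32, m along the optical axis (not along the pixel's ray), 0 where there is no reading.
- camera_params(name): a dict with "camera_matrix" (3x3 intrinsics, pixels), "extrinsics" (4x4, takes a point from camera to world coordinates). Camera axes: x right, y down, z forward; pixel columns grow to the right and rows downward; lengths in m; the calibration is good to about 2 mm. A picture is of the moment at which its call begins. camera_params takes no time and is no camera call.
- hand_in(): hands the job in; it is judged then, once.
The state is a dict: "time": time; "joint_pos": joint angles; "qvel": joint speeds; "joint_torque": joint torques, N m; "ee_pos": TCP position; "tool_rot": TCP orientation; "force": force on the tool from outside, world axes, zero at the start; "wrist_torque": the same for the moment, N m; "grip_width": finger opening in m; "grasp_force": force on a finger pad.
Only numpy, scipy, OpenCV 4.12 (cv2) and the standard library are available. Lean on these libraries where they do the work, as an engineer would, in place of code of your own. Each camera call takes 0.05 s, during which the arm holds its last target. There are 200 camera calls.

## Working session

There is one attempt and no reset: what is moved stays moved. The work goes in short steps, Python scripts to look and compute and a shell command to move; the robot and the scene stay as the last step left them, time stands still between calls to the robot, and variables do not carry over. Pictures are saved under pics/ and viewed, at most 14 in all, crops included, and the job is handed in when it is done.

```bash
mkdir -p pics
python3 - <<'E'
from plant import *
import cv2,numpy as np
for n in("side","top"):
    p,d=grab_frame(n); cv2.imwrite(f"pics/{n}0.png",p[:,:,::-1]); np.save(f"pics/{n}0.npy",d)
    c=camera_params(n); print(n,np.round(c["camera_matrix"],1).tolist(),np.round(c["extrinsics"],3).tolist())
s=observe();print(s["ee_pos"],s["tool_rot"],s["time"],s["grip_width"])
E
```

```text
side [[381.0, 0.0, 318.0], [0.0, 381.0, 194.7], [0.0, 0.0, 1.0]] [[0.742, -0.49, 0.458, -0.015], [-0.67, -0.556, 0.491, -0.526], [0.014, -0.671, -0.741, 0.85], [0.0, 0.0, 0.0, 1.0]]
top [[409.7, 0.0, 324.2], [0.0, 409.7, 196.3], [0.0, 0.0, 1.0]] [[-0.015, -0.987, 0.162, 0.263], [-1.0, 0.017, 0.007, -0.007], [-0.009, -0.162, -0.987, 1.212], [0.0, 0.0, 0.0, 1.0]]
[0.18672974 0.51680013 0.20442294] [-5.41894145e-01 -3.09396296e+00  3.02280045e-03] 0.1 0.09402161183392302
```

View pics/top0.png

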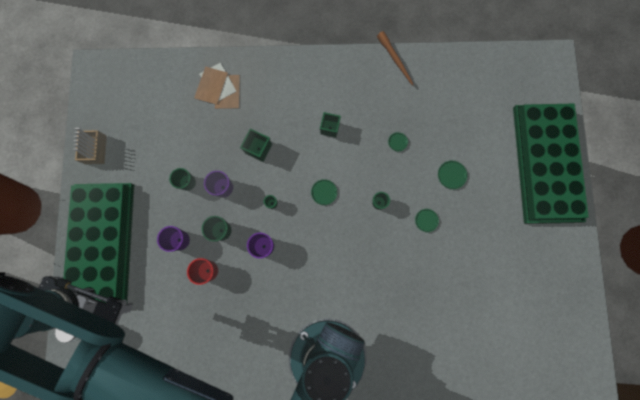

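View pics/side0.png

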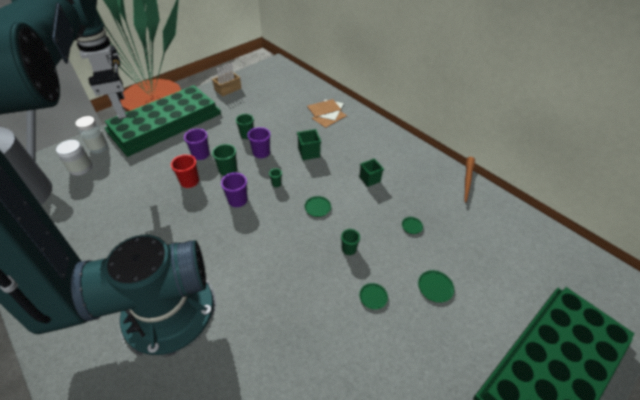

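The top view shows round green pots at about (216,229), (181,179), (380,200) and (270,202). The saucers are at (453,175), (324,192), (427,220) and (398,142), and the squares at (256,145) and (330,125). The side view shows the same set, plus purple and red look-alikes close to the two large pots.

```bash
cat > h.py <<'E'
from plant import *
import cv2,numpy as np
def look(n,tag):
    p,d=grab_frame(n); cv2.imwrite(f"pics/{n}{tag}.png",p[:,:,::-1]); return p,d
def world(n,d):
    c=camera_params(n);K=c["camera_matrix"];T=np.array(c["extrinsics"])
    v,u=np.mgrid[:400,:640]
    P=np.stack([(u-K[0][2])/K[0][0]*d,(v-K[1][2])/K[1][1]*d,d],-1)
    return P@T[:3,:3].T+T[:3,3]
def ray(n,u,v,z):
    c=camera_params(n);K=np.array(c["camera_matrix"]);T=np.array(c["extrinsics"])
    r=T[:3,:3]@np.linalg.solve(K,np.array([u,v,1.]));o=T[:3,3]
    return o+r*(z-o[2])/r[2]
def blobs(n,p,d):
    h=cv2.cvtColor(p,cv2.COLOR_RGB2HSV)
    m=((h[...,0]>58)&(h[...,0]<88)&(h[...,1]>90)).astype(np.uint8)
    W=world(n,d);N,L,S,C=cv2.connectedComponentsWithStats(m)
    out=[]
    for i in range(1,N):
        if not 40<S[i,4]<1500: continue
        ok=(L==i)&(d>0);Q=W[ok]
        if len(Q)<30: continue
        top=np.percentile(Q[:,2],95)
        R=Q[Q[:,2]>top-.006] if top>.025 else Q
        (x,y),r=cv2.minEnclosingCircle(R[:,:2].astype(np.float32))
        out.append((C[i],S[i,4],top,x,y,r,R[:,:2].mean(0)))
    return out
E
python3 - <<'E'
from h import *
for n in("top","side"):
    p=cv2.imread(f"pics/{n}0.png")[:,:,::-1].copy();d=np.load(f"pics/{n}0.npy")
    c=camera_params(n)
    for C,a,t,x,y,r,m in blobs(n,p,d): print(n,C.round(),a,"z %.3f c %.3f %.3f dia %.3f"%(t,x,y,2*r),m.round(3), ray(n,*C,.008)[:2].round(3) if t<.02 else "")
E
```

```text
top [330. 124.] 205 z 0.061 c 0.673 -0.021 dia 0.066 [ 0.669 -0.018] 
top [258. 147.] 254 z 0.073 c 0.605 0.191 dia 0.072 [0.597 0.183] 
top [398. 142.] 252 z 0.010 c 0.625 -0.227 dia 0.057 [ 0.626 -0.226] [ 0.625 -0.226]
top [452. 174.] 596 z 0.009 c 0.521 -0.384 dia 0.086 [ 0.521 -0.385] [ 0.52  -0.384]
top [179. 180.] 96 z 0.072 c 0.510 0.412 dia 0.059 [0.507 0.421] 
top [324. 192.] 471 z 0.009 c 0.474 0.001 dia 0.074 [0.474 0.001] [0.474 0.001]
top [380. 201.] 153 z 0.061 c 0.438 -0.160 dia 0.047 [ 0.438 -0.158] 
top [270. 202.] 113 z 0.051 c 0.441 0.157 dia 0.037 [0.441 0.159] 
top [427. 220.] 378 z 0.009 c 0.385 -0.299 dia 0.065 [ 0.385 -0.3  ] [ 0.384 -0.3  ]
top [224. 231.] 53 z 0.080 c 0.359 0.285 dia 0.045 [0.356 0.277] 
side [116.   7.] 230 z 0.175 c 0.487 1.370 dia 0.052 [0.487 1.366] 
side [145.  17.] 752 z 0.169 c 0.573 1.275 dia 0.042 [0.568 1.27 ] 
side [170.  28.] 281 z 0.037 c 0.795 1.434 dia 0.037 [0.794 1.436] 
side [244. 124.] 253 z 0.068 c 0.513 0.411 dia 0.062 [0.507 0.406] 
side [309. 144.] 547 z 0.071 c 0.610 0.197 dia 0.087 [0.607 0.196] 
side [225. 158.] 523 z 0.079 c 0.367 0.304 dia 0.073 [0.36 0.3 ] 
side [371. 172.] 438 z 0.060 c 0.672 -0.023 dia 0.070 [ 0.668 -0.024] 
side [275. 176.] 168 z 0.049 c 0.444 0.155 dia 0.041 [0.441 0.155] 
side [317. 206.] 412 z 0.009 c 0.475 0.001 dia 0.078 [0.475 0.001] [ 0.473 -0.001]
side [412. 225.] 273 z 0.009 c 0.626 -0.226 dia 0.061 [ 0.626 -0.226] [ 0.625 -0.227]
side [350. 241.] 357 z 0.059 c 0.439 -0.163 dia 0.049 [ 0.436 -0.163] 
side [436. 286.] 864 z 0.009 c 0.520 -0.384 dia 0.088 [ 0.521 -0.385] [ 0.519 -0.385]
side [373. 296.] 561 z 0.009 c 0.385 -0.299 dia 0.068 [ 0.385 -0.3  ] [ 0.384 -0.301]
```

```bash
cat >> h.py <<'E'
POT=dict(p70=(.364,.304),p59=(.511,.412),p48=(.438,-.161),p37=(.442,.156))
SAU=dict(p70=(.5205,-.3845),p59=(.474,0),p48=(.385,-.3),p37=(.6255,-.2265))
E
python3 - <<'E'
from h import *
n="side";p=cv2.imread("pics/side0.png");d=np.load("pics/side0.npy");W=world(n,d)
h=cv2.cvtColor(p,cv2.COLOR_BGR2HSV)
m=(((h[...,0]>125)|(h[...,0]<6))&(h[...,1]>110)).astype(np.uint8)
N,L,S,C=cv2.connectedComponentsWithStats(m)
obs=[(.604,.19,.044),(.671,-.021,.035)]
for i in range(1,N):
    if S[i,4]<150: continue
    Q=W[(L==i)&(d>0)];t=np.percentile(Q[:,2],95)
    if not .02<t<.12: continue
    (x,y),r=cv2.minEnclosingCircle(Q[Q[:,2]>t-.006][:,:2].astype(np.float32)); print(C[i].round(),t,x,y,r); obs.append((x,y,r))
for k,(x,y) in POT.items():
    o=obs+[(a,b,.03) for kk,(a,b) in POT.items() if kk!=k]+[(a,b,.045) for a,b in SAU.values()]
    print(k,[(round((np.hypot(a-x,b-y)-r)*1000),round(np.degrees(np.arctan2(b-y,a-x)))) for a,b,r in o if np.hypot(a-x,b-y)-r<.12])
E
```

```text
[191. 158.] 0.07911641248237176 0.291456013917923 0.38770294189453125 0.10011649876832962
[259. 142.] 0.07807243318582 0.49337881803512573 0.3031083047389984 0.03766840323805809
[235. 188.] 0.07888394491662379 0.3181486129760742 0.17953763902187347 0.03739534318447113
p70 [(11, 131), (92, 0), (95, -110)]
p59 [(73, -99)]
p48 [(120, 77), (104, -111)]
p37 [(118, 71), (89, 169), (114, -78)]
```

```bash
python3 - <<'E'
from h import *
for n in("top","side"):
    W=world(n,np.load(f"pics/{n}0.npy"))
    for k,hh in dict(p70=.078,p59=.068,p48=.058,p37=.048).items():
        x,y=POT[k];Q=W[(np.hypot(W[...,0]-x,W[...,1]-y)<.055)&(W[...,2]>hh-.006)]
        c,r=cv2.minEnclosingCircle(Q[:,:2].astype(np.float32));print(n,k,np.round(c,4),round(2*r,4),np.percentile(Q[:,2],90).round(3))
E
python3 -m inch '[{"xyz":[0,0,0],"rotation":[0,0,-0.1156],"gripper":9.4},{"xyz":[0,0,0],"rotation":[0,0,-0.1156],"gripper":9.4},{"xyz":[0,0,0],"rotation":[0,0,-0.1156],"gripper":9.4}]'
python3 -m inch '[{"xyz":[-2.5,-3,0],"rotation":[0,0,0],"gripper":9.4},{"xyz":[-2.5,-3,0],"rotation":[0,0,0],"gripper":9.4},{"xyz":[-2.5,-3,0],"rotation":[0,0,0],"gripper":9.4},{"xyz":[-2.5,-3,0],"rotation":[0,0,0],"gripper":9.4},{"xyz":[-2.5,-3,0],"rotation":[0,0,0],"gripper":9.4},{"xyz":[-2.5,-3,0],"rotation":[0,0,0],"gripper":9.4},{"xyz":[-2.5,-3,0],"rotation":[0,0,0],"gripper":9.4},{"xyz":[0,0,0],"rotation":[0,0,0],"gripper":9.4}]'
```

```text
top p70 [0.364  0.3065] 0.0726 0.081
top p59 [0.5108 0.4116] 0.0615 0.072
top p48 [ 0.4394 -0.162 ] 0.0501 0.061
top p37 [0.4423 0.1568] 0.039 0.052
side p70 [0.3668 0.3065] 0.0782 0.08
side p59 [0.5158 0.4113] 0.0654 0.07
side p48 [ 0.4406 -0.1631] 0.0512 0.06
side p37 [0.4446 0.155 ] 0.0415 0.05
time: 0.35
ee_pos: [0.1868, 0.517, 0.2048]
tool_rot: [0.009, -3.141, 0.002]
force: [-0.7, -0.4, 1.1]
grip_width: 0.0938
grasp_force: 0.0
time: 1.02
ee_pos: [0.3655, 0.3022, 0.2049]
tool_rot: [0.013, 3.14, -0.005]
force: [0.2, 1.2, -0.2]
grip_width: 0.0941
grasp_force: 0.0
```

```bash
python3 -m inch '[{"xyz":[0.1,0.4,3.5],"rotation":[0,0,0],"gripper":9.4},{"xyz":[0,0,3.5],"rotation":[0,0,0],"gripper":9.4},{"xyz":[0,0,3.5],"rotation":[0,0,0],"gripper":9.4},{"xyz":[0,0,0],"rotation":[0,0,0],"gripper":9.4},{"xyz":[0,0,0],"rotation":[0,0,0],"gripper":9.4}]'
python3 - <<'E'
from h import *
for n in ("side","top"):
    p,d=look(n,1)
    u,v=(225,150) if n=="side" else (216,225)
    cv2.imwrite(f"pics/c1{n}.png",cv2.resize(p[v-70:v+70,u-80:u+80,::-1],(640,560)))
print(observe()["ee_pos"])
E
```

```text
time: 1.43
ee_pos: [0.359, 0.3105, 0.0985]
tool_rot: [0.001, -3.137, 0.005]
force: [0.4, 0.5, 0.6]
grip_width: 0.094
grasp_force: 0.0
[0.36188404 0.31239798 0.10269863]
```

View pics/c1side.png

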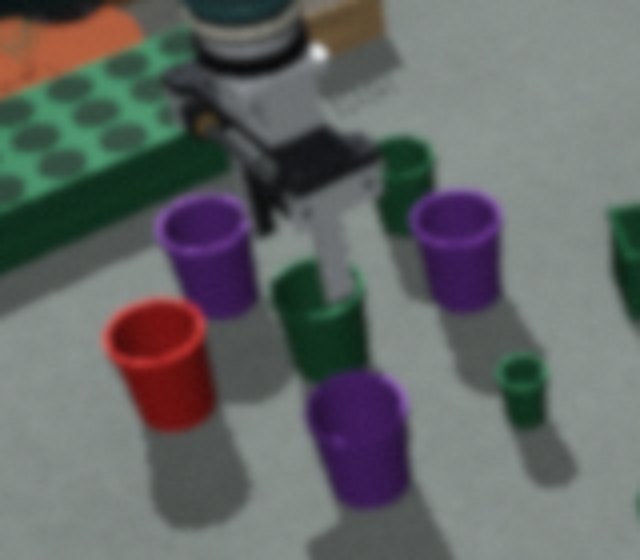

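The side crop shows the open gripper above the green p70, with the near finger tip at crop pixel (340,295). The position readings scatter by about 3 mm, so I'll go by the running sum of commands.

```bash
python3 -m inch '[{"xyz":[-0.35,-0.45,0],"rotation":[0,0,0],"gripper":9.4},{"xyz":[0,0,2.6],"rotation":[0,0,0],"gripper":9.4},{"xyz":[0,0,2.6],"rotation":[0,0,0],"gripper":9.4},{"xyz":[0,0,2.5],"rotation":[0,0,0],"gripper":9.4},{"xyz":[0,0,0],"rotation":[0,0,0],"gripper":9.4}]'; python3 -m inch '[{"xyz":[0,0,0],"rotation":[0,0,0],"gripper":5},{"xyz":[0,0,0],"rotation":[0,0,0],"gripper":5},{"xyz":[0,0,0],"rotation":[0,0,0],"gripper":5},{"xyz":[0,0,0],"rotation":[0,0,0],"gripper":5},{"xyz":[0,0,0],"rotation":[0,0,0],"gripper":5},{"xyz":[0,0,0],"rotation":[0,0,0],"gripper":5}]'
```

```text
time: 1.95
ee_pos: [0.3628, 0.3054, 0.0209]
tool_rot: [-0.0, -3.137, 0.005]
force: [-1.6, -0.6, -0.7]
grip_width: 0.094
grasp_force: 0.0
time: 2.45
ee_pos: [0.3659, 0.3077, 0.0257]
tool_rot: [0.0, 3.138, 0.004]
force: [0.4, -0.7, 6.1]
grip_width: 0.0682
grasp_force: 30.4
```

```bash
python3 -m inch '[{"xyz":[0,0,-1],"rotation":[0,0,0],"gripper":5},{"xyz":[0,0,-2],"rotation":[0,0,0],"gripper":5},{"xyz":[0,0,-3],"rotation":[0,0,0],"gripper":5},{"xyz":[0,0,-3],"rotation":[0,0,0],"gripper":5},{"xyz":[0,0,-3],"rotation":[0,0,0],"gripper":5},{"xyz":[0,0,-1],"rotation":[0,0,0],"gripper":5},{"xyz":[0,0,0],"rotation":[0,0,0],"gripper":5}]'
python3 - <<'E'
from h import *
p,d=look("side",2); cv2.imwrite("pics/c2.png",cv2.resize(p[60:220,140:320,::-1],(630,560)))
E
```

```text
time: 3.03
ee_pos: [0.3661, 0.3079, 0.1571]
tool_rot: [-0.0, 3.136, 0.006]
force: [0.4, 0.9, -0.6]
grip_width: 0.0682
grasp_force: 30.4
```

View pics/c2.png

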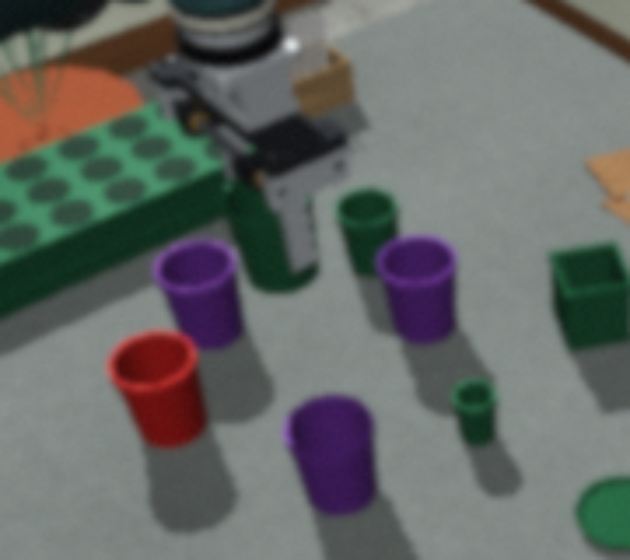

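The pot is lifted, upright between the fingers at crop pixel (275,240), and the neighbours are undisturbed. Next it goes to saucer70.

```bash
R='x'; python3 -m inch '[{"xyz":[-0.3,-1.4,0],"rotation":[0,0,0],"gripper":5},{"xyz":[-0.6,-2.8,0],"rotation":[0,0,0],"gripper":5},{"xyz":[-0.7,-3,0],"rotation":[0,0,0],"gripper":5},{"xyz":[-0.7,-3,0],"rotation":[0,0,0],"gripper":5},{"xyz":[-0.7,-3,0],"rotation":[0,0,0],"gripper":5},{"xyz":[-0.7,-3,0],"rotation":[0,0,0],"gripper":5},{"xyz":[-0.7,-3,0],"rotation":[0,0,0],"gripper":5},{"xyz":[-0.7,-3,0],"rotation":[0,0,0],"gripper":5}]'
python3 -m inch '[{"xyz":[-0.7,-3,0],"rotation":[0,0,0],"gripper":5},{"xyz":[-0.7,-3,0],"rotation":[0,0,0],"gripper":5},{"xyz":[-0.7,-3,0],"rotation":[0,0,0],"gripper":5},{"xyz":[-0.7,-3,0],"rotation":[0,0,0],"gripper":5},{"xyz":[-0.7,-3,0],"rotation":[0,0,0],"gripper":5},{"xyz":[-0.7,-3,0],"rotation":[0,0,0],"gripper":5},{"xyz":[-0.7,-3,0],"rotation":[0,0,0],"gripper":5},{"xyz":[-0.7,-3,0],"rotation":[0,0,0],"gripper":5}]'
python3 -m inch '[{"xyz":[-0.7,-3,0],"rotation":[0,0,0],"gripper":5},{"xyz":[-0.7,-3,0],"rotation":[0,0,0],"gripper":5},{"xyz":[-0.7,-3,0],"rotation":[0,0,0],"gripper":5},{"xyz":[-0.7,-3,0],"rotation":[0,0,0],"gripper":5},{"xyz":[-0.7,-3,0],"rotation":[0,0,0],"gripper":5},{"xyz":[-0.7,-2.9,1],"rotation":[0,0,0],"gripper":5},{"xyz":[0,0,4],"rotation":[0,0,0],"gripper":5},{"xyz":[0,0,4],"rotation":[0,0,0],"gripper":5}]'
python3 -m inch '[{"xyz":[0,0,0],"rotation":[0,0,0],"gripper":5},{"xyz":[0,0,0],"rotation":[0,0,0],"gripper":5}]'
python3 - <<'E'
from h import *
p,d=look("side",3); cv2.imwrite("pics/c3.png",cv2.resize(p[180:340,340:520,::-1],(720,640))[:600])
for i in range(6): print(observe()["ee_pos"].round(4)); grab_frame("top")
E
```

```text
time: 3.75
ee_pos: [0.4137, 0.0832, 0.1503]
tool_rot: [0.0, -3.136, 0.0]
force: [0.7, -0.1, -0.3]
grip_width: 0.0684
grasp_force: 30.4
time: 4.42
ee_pos: [0.4699, -0.1561, 0.15]
tool_rot: [-0.0, -3.136, -0.004]
force: [0.9, 0.2, -0.9]
grip_width: 0.0681
grasp_force: 30.4
time: 5.08
ee_pos: [0.5135, -0.3363, 0.0613]
tool_rot: [0.004, 3.141, -0.001]
force: [-0.8, 0.2, -1.3]
grip_width: 0.068
grasp_force: 30.4
time: 5.25
ee_pos: [0.5099, -0.3315, 0.0575]
tool_rot: [-0.0, -3.132, -0.013]
force: [0.6, -0.9, -1.3]
grip_width: 0.0681
grasp_force: 30.4
[ 0.5123 -0.3332  0.0616]
[ 0.514  -0.3343  0.0644]
[ 0.5148 -0.3349  0.0661]
[ 0.5152 -0.3351  0.0668]
[ 0.5152 -0.3352  0.067 ]
[ 0.515  -0.3351  0.0667]
```

View pics/c3.png

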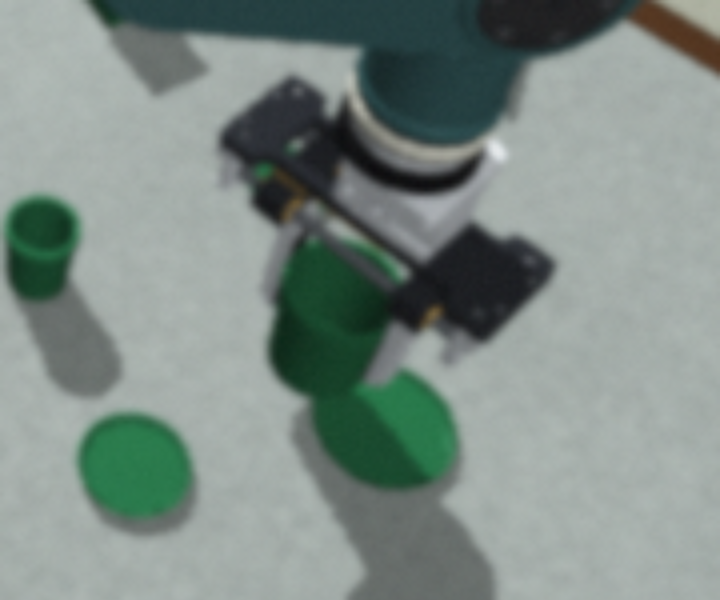

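The pot is held upright at crop pixel (330,320). Saucer70 lies about 50 mm away at (390,430).

```bash
python3 -m inch '[{"xyz":[-0.2,-1.6,0],"rotation":[0,0,0],"gripper":5},{"xyz":[-0.2,-1.7,0],"rotation":[0,0,0],"gripper":5},{"xyz":[-0.2,-1.7,0],"rotation":[0,0,0],"gripper":5},{"xyz":[0,0,1],"rotation":[0,0,0],"gripper":5},{"xyz":[0,0,1],"rotation":[0,0,0],"gripper":5},{"xyz":[0,0,0],"rotation":[0,0,0],"gripper":5},{"xyz":[0,0,0],"rotation":[0,0,0],"gripper":5}]'
python3 - <<'E'
from h import *
W={}
for n in("side","top"):
    p,d=look(n,4)
    h=cv2.cvtColor(p,cv2.COLOR_RGB2HSV);m=(h[...,0]>58)&(h[...,0]<88)&(h[...,1]>90)
    W=world(n,d);Q=W[m&(np.hypot(W[...,0]-.5205,W[...,1]+.3845)<.08)]
    H,e=np.histogram(Q[:,2],np.arange(0,.15,.01));print(n,H)
    t=Q[(Q[:,2]>.03)];top=np.percentile(t[:,2],95)
    (c,r)=cv2.minEnclosingCircle(t[t[:,2]>top-.008][:,:2].astype(np.float32));print(top,c,2*r)
p,d=grab_frame("side");print(observe()["ee_pos"])
cv2.imwrite("pics/c4.png",cv2.resize(p[200:340,360:520,::-1],(640,560)))
E
```

```text
time: 6.18
ee_pos: [0.5186, -0.3824, 0.0417]
tool_rot: [0.001, -3.139, -0.005]
force: [0.8, -0.4, -0.7]
grip_width: 0.0682
grasp_force: 30.4
side [294  37  96 105 111 122 140 105  75 146   1   0   0   0]
0.09546968557432679 (0.5145447850227356, -0.3884216547012329) 0.08575128018856049
top [0 0 0 0 0 0 0 0 0 0 0 0 0 0]
0.4436033674680449 (0.46558672189712524, -0.40841156244277954) 0.06638792902231216
[ 0.51963825 -0.38351044  0.04369228]
```

View pics/c4.png

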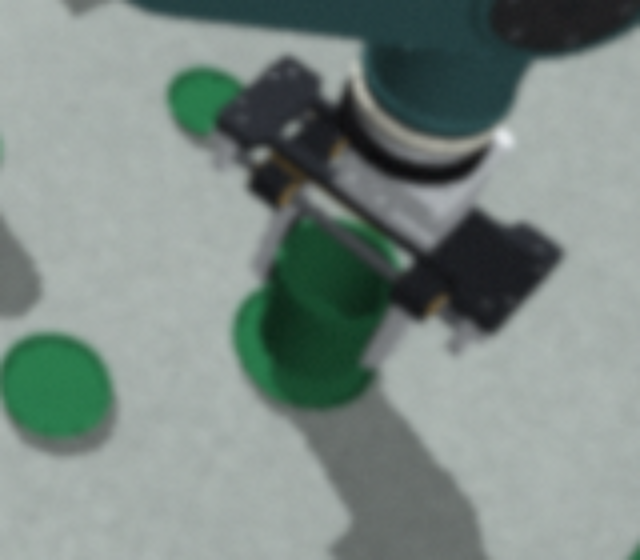

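The pot hangs centred over saucer70 at crop pixel (325,330). Its rim is at about 0.097 m, so roughly 15 mm remain.

```bash
python3 -m inch '[{"xyz":[0,0,0.6],"rotation":[0,0,0],"gripper":5},{"xyz":[0,0,0.5],"rotation":[0,0,0],"gripper":5},{"xyz":[0,0,0],"rotation":[0,0,0],"gripper":5},{"xyz":[0,0,0.2],"rotation":[0,0,0],"gripper":5},{"xyz":[0,0,0],"rotation":[0,0,0],"gripper":5},{"xyz":[0,0,0],"rotation":[0,0,0],"gripper":5}]'
python3 -m inch '[{"xyz":[0,0,0.2],"rotation":[0,0,0],"gripper":5},{"xyz":[0,0,0],"rotation":[0,0,0],"gripper":5},{"xyz":[0,0,0],"rotation":[0,0,0],"gripper":5}]'
```

```text
time: 6.83
ee_pos: [0.5195, -0.3843, 0.0304]
tool_rot: [0.0, 3.142, 0.0]
force: [0.2, -0.8, -1.1]
grip_width: 0.068
grasp_force: 30.4
time: 7.08
ee_pos: [0.5198, -0.3845, 0.0299]
tool_rot: [-0.0, 3.141, -0.001]
force: [-1.4, 0.8, 4.9]
grip_width: 0.0683
grasp_force: 30.4
```

```bash
python3 -m inch '[{"xyz":[0,0,0],"rotation":[0,0,0],"gripper":7.2},{"xyz":[0,0,0],"rotation":[0,0,0],"gripper":7.6},{"xyz":[0,0,0],"rotation":[0,0,0],"gripper":8.4},{"xyz":[0,0,0],"rotation":[0,0,0],"gripper":9.4},{"xyz":[0,0,0],"rotation":[0,0,0],"gripper":9.4},{"xyz":[0,0,0],"rotation":[0,0,0],"gripper":9.4}]'
python3 -m inch '[{"xyz":[0,0,-1],"rotation":[0,0,0],"gripper":9.4},{"xyz":[0,0,-3],"rotation":[0,0,0],"gripper":9.4},{"xyz":[0,0,-3],"rotation":[0,0,0],"gripper":9.4},{"xyz":[0,0,-3],"rotation":[0,0,0],"gripper":9.4},{"xyz":[0,0,-3],"rotation":[0,0,0],"gripper":9.4},{"xyz":[0,0,0],"rotation":[0,0,0],"gripper":9.4}]'
python3 - <<'E'
from h import *
p,d=look("side",5);cv2.imwrite("pics/c5.png",cv2.resize(p[200:340,360:520,::-1],(640,560)))
for b in blobs("side",p,d): print(b[0].round(),*np.round(b[2:6],3))
E
```

```text
time: 7.58
ee_pos: [0.5194, -0.3841, 0.0281]
tool_rot: [0.0, -3.141, -0.001]
force: [-0.4, -0.9, 0.7]
grip_width: 0.0935
grasp_force: 0.0
time: 8.08
ee_pos: [0.5223, -0.3867, 0.1682]
tool_rot: [-0.0, 3.13, -0.016]
force: [0.9, 0.2, 2.0]
grip_width: 0.0942
grasp_force: 0.0
[87. 24.] 0.16 0.405 1.407 0.018
[116.   7.] 0.175 0.492 1.376 0.026
[141.   9.] 0.613 0.18 0.049 0.031
[120. 133.] 0.056 0.139 0.327 0.41
[243. 132.] 0.527 0.188 -0.155 0.003
[309. 148.] 0.505 0.259 -0.213 0.015
[371. 172.] 0.059 0.672 -0.024 0.034
[275. 177.] 0.049 0.443 0.155 0.02
[317. 206.] 0.008 0.475 0.0 0.039
[412. 225.] 0.01 0.626 -0.228 0.031
[350. 241.] 0.06 0.439 -0.164 0.024
[439. 280.] 0.082 0.519 -0.386 0.036
[373. 296.] 0.009 0.384 -0.3 0.035
```

View pics/c5.png

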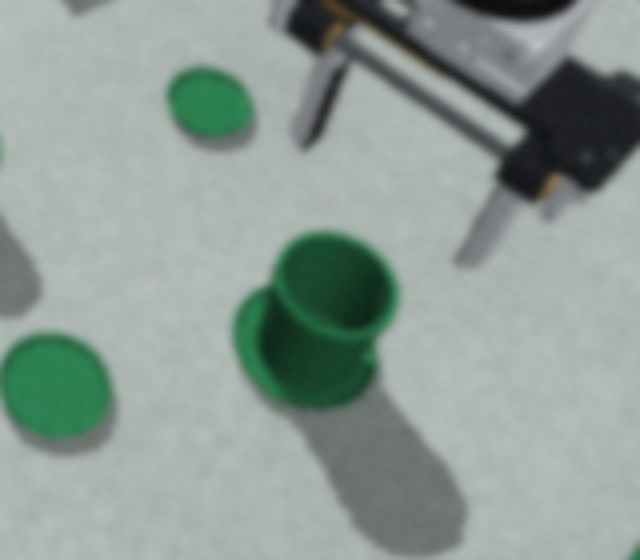

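p70 stands inside its saucer, centred at crop pixel (325,330), with its rim at 0.082 m. Next is p59.

```bash
python3 -m inch '[{"xyz":[0.1,2,0],"rotation":[0,0,0],"gripper":8},{"xyz":[0.1,3.8,0],"rotation":[0,0,0],"gripper":8},{"xyz":[0.1,3.8,0],"rotation":[0,0,0],"gripper":8},{"xyz":[0.1,3.8,0],"rotation":[0,0,0],"gripper":8},{"xyz":[0.1,3.8,0],"rotation":[0,0,0],"gripper":8},{"xyz":[0.1,3.8,0],"rotation":[0,0,0],"gripper":8},{"xyz":[0.1,3.8,0],"rotation":[0,0,0],"gripper":8},{"xyz":[0.05,3.8,0],"rotation":[0,0,0],"gripper":8}]'
python3 -m inch '[{"xyz":[0,3.8,0],"rotation":[0,0,0],"gripper":8},{"xyz":[0,3.8,0],"rotation":[0,0,0],"gripper":8},{"xyz":[0,3.8,0],"rotation":[0,0,0],"gripper":8},{"xyz":[0,3.8,0],"rotation":[0,0,0],"gripper":8},{"xyz":[0,3.8,0],"rotation":[0,0,0],"gripper":8},{"xyz":[0,3.8,0],"rotation":[0,0,0],"gripper":8},{"xyz":[0,3.8,0],"rotation":[0,0,0],"gripper":8},{"xyz":[0,3.8,0],"rotation":[0,0,0],"gripper":8}]'
python3 -m inch '[{"xyz":[0,3.8,0],"rotation":[0,0,0],"gripper":8},{"xyz":[0,3.8,0],"rotation":[0,0,0],"gripper":8},{"xyz":[0,3.8,0],"rotation":[0,0,0],"gripper":8},{"xyz":[0,3.8,0],"rotation":[0,0,0],"gripper":8},{"xyz":[0,3.8,0],"rotation":[0,0,0],"gripper":8},{"xyz":[0,1.6,0],"rotation":[0,0,0],"gripper":8},{"xyz":[0,0,0],"rotation":[0,0,0],"gripper":8}]'
python3 - <<'E'
from h import *
for i in range(6): grab_frame("top"); print(observe()["ee_pos"].round(4),observe()["tool_rot"].round(3))
E
```

```text
time: 8.8
ee_pos: [0.5107, -0.0962, 0.157]
tool_rot: [-0.001, -3.139, -0.001]
force: [0.0, 0.4, 0.7]
grip_width: 0.08
grasp_force: 0.0
time: 9.47
ee_pos: [0.5108, 0.2074, 0.157]
tool_rot: [0.0, -3.139, 0.001]
force: [1.1, -0.1, 0.5]
grip_width: 0.0799
grasp_force: 0.0
time: 10.05
ee_pos: [0.5101, 0.4151, 0.1557]
tool_rot: [0.007, -3.138, 0.001]
force: [-0.4, -0.7, 0.3]
grip_width: 0.0797
grasp_force: 0.0
[0.5107 0.4129 0.1561] [ 5.000e-03 -3.139e+00  3.000e-03]
[0.5112 0.4115 0.1567] [ 2.000e-03 -3.139e+00  4.000e-03]
[0.5116 0.4108 0.1573] [-0.00e+00 -3.14e+00  3.00e-03]
[0.5119 0.4103 0.1578] [-2.000e-03 -3.141e+00  2.000e-03]
[0.5121 0.4102 0.1582] [-3.000e-03 -3.141e+00  1.000e-03]
[0.5123 0.4102 0.1585] [-3.000e-03 -3.141e+00  1.000e-03]
```

```bash
python3 -m inch '[{"xyz":[0,0,3],"rotation":[0,0,0],"gripper":8},{"xyz":[0,0,3],"rotation":[0,0,0],"gripper":8},{"xyz":[0,0,2],"rotation":[0,0,0],"gripper":8},{"xyz":[0,0,2],"rotation":[0,0,0],"gripper":8},{"xyz":[0,0,2],"rotation":[0,0,0],"gripper":8},{"xyz":[0,0,1.8],"rotation":[0,0,0],"gripper":8},{"xyz":[0,0,0],"rotation":[0,0,0],"gripper":8},{"xyz":[0,0,0],"rotation":[0,0,0],"gripper":8}]'; python3 -m inch '[{"xyz":[0,0,0],"rotation":[0,0,0],"gripper":4},{"xyz":[0,0,0],"rotation":[0,0,0],"gripper":4},{"xyz":[0,0,0],"rotation":[0,0,0],"gripper":4},{"xyz":[0,0,0],"rotation":[0,0,0],"gripper":4},{"xyz":[0,0,0],"rotation":[0,0,0],"gripper":4},{"xyz":[0,0,0],"rotation":[0,0,0],"gripper":4}]'
```

```text
time: 11.02
ee_pos: [0.5115, 0.4103, 0.0197]
tool_rot: [-0.002, -3.14, 0.002]
force: [0.2, -0.4, 1.0]
grip_width: 0.0801
grasp_force: 0.0
time: 11.52
ee_pos: [0.5129, 0.4126, 0.0223]
tool_rot: [-0.0, 3.139, 0.003]
force: [0.7, 0.8, 4.2]
grip_width: 0.0584
grasp_force: 30.0
```

```bash
python3 -m inch '[{"xyz":[0,0,-1],"rotation":[0,0,0],"gripper":4},{"xyz":[0,0,-2],"rotation":[0,0,0],"gripper":4},{"xyz":[0,0,-3],"rotation":[0,0,0],"gripper":4},{"xyz":[0,0,-3],"rotation":[0,0,0],"gripper":4},{"xyz":[0,0,-3],"rotation":[0,0,0],"gripper":4},{"xyz":[0,0,-1],"rotation":[0,0,0],"gripper":4},{"xyz":[0,0,0],"rotation":[0,0,0],"gripper":4}]'
python3 -m inch '[{"xyz":[0.1,-1.5,0],"rotation":[0,0,0],"gripper":4},{"xyz":[0.3,-3,0],"rotation":[0,0,0],"gripper":4},{"xyz":[0.3,-3,0],"rotation":[0,0,0],"gripper":4},{"xyz":[0.3,-3,0],"rotation":[0,0,0],"gripper":4},{"xyz":[0.3,-3,0],"rotation":[0,0,0],"gripper":4},{"xyz":[0.3,-3,0],"rotation":[0,0,0],"gripper":4},{"xyz":[0.3,-3,0],"rotation":[0,0,0],"gripper":4},{"xyz":[0.3,-3,0],"rotation":[0,0,0],"gripper":4}]'
python3 -m inch '[{"xyz":[0.3,-3,0],"rotation":[0,0,0],"gripper":4},{"xyz":[0.3,-3,0],"rotation":[0,0,0],"gripper":4},{"xyz":[0.3,-3,0],"rotation":[0,0,0],"gripper":4},{"xyz":[0.3,-3,0],"rotation":[0,0,0],"gripper":4},{"xyz":[0.3,-3,0],"rotation":[0,0,0],"gripper":4},{"xyz":[0.1,-2.5,0],"rotation":[0,0,0],"gripper":4},{"xyz":[0,-1.15,0],"rotation":[0,0,0],"gripper":4},{"xyz":[0,0,0],"rotation":[0,0,0],"gripper":4}]'
python3 -m inch '[{"xyz":[0,0,3],"rotation":[0,0,0],"gripper":4},{"xyz":[0,0,3],"rotation":[0,0,0],"gripper":4},{"xyz":[0,0,3],"rotation":[0,0,0],"gripper":4},{"xyz":[0,0,1.5],"rotation":[0,0,0],"gripper":4},{"xyz":[0,0,0],"rotation":[0,0,0],"gripper":4},{"xyz":[0,0,0],"rotation":[0,0,0],"gripper":4},{"xyz":[0,0,0],"rotation":[0,0,0],"gripper":4}]'
python3 - <<'E'
from h import *
p,d=look("side",6);cv2.imwrite("pics/c6.png",cv2.resize(p[120:260,240:400,::-1],(640,560)))
h=cv2.cvtColor(p,cv2.COLOR_RGB2HSV);m=(h[...,0]>58)&(h[...,0]<88)&(h[...,1]>90)
W=world("side",d);Q=W[m&(np.hypot(W[...,0]-.474,W[...,1])<.06)]
top=np.percentile(Q[:,2],98);c,r=cv2.minEnclosingCircle(Q[Q[:,2]>top-.006][:,:2].astype(np.float32));print(top,c,2*r,observe()["ee_pos"])
E
```

```text
time: 12.1
ee_pos: [0.5135, 0.4128, 0.1548]
tool_rot: [-0.0, 3.135, 0.006]
force: [0.4, -0.0, -0.7]
grip_width: 0.0579
grasp_force: 30.0
time: 12.77
ee_pos: [0.488, 0.185, 0.1473]
tool_rot: [0.0, -3.136, 0.002]
force: [0.5, -0.1, -0.9]
grip_width: 0.0582
grasp_force: 30.0
time: 13.43
ee_pos: [0.4728, -0.0014, 0.1483]
tool_rot: [-0.006, -3.138, -0.0]
force: [0.2, -0.9, -1.0]
grip_width: 0.0583
grasp_force: 30.0
time: 14.02
ee_pos: [0.4748, 0.0011, 0.0464]
tool_rot: [-0.002, 3.14, 0.001]
force: [0.0, -0.5, -0.8]
grip_width: 0.0584
grasp_force: 30.0
0.09440464028686102 (0.46673011779785156, -0.007728809490799904) 0.08220265805721283 [0.47529267 0.00083674 0.04701953]
```

View pics/c6.png

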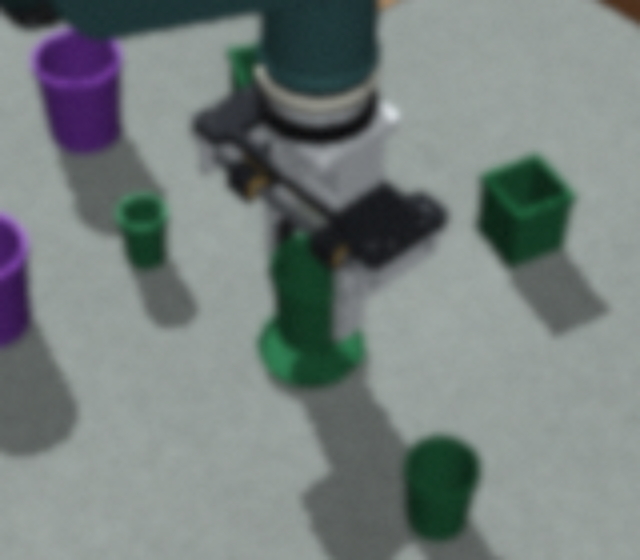

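p59 hangs centred over saucer59 at crop pixel (310,330), about 2 cm above its floor.

```bash
python3 -m inch '[{"xyz":[0,0,0.7],"rotation":[0,0,0],"gripper":4},{"xyz":[0,0,0.7],"rotation":[0,0,0],"gripper":4},{"xyz":[0,0,0.4],"rotation":[0,0,0],"gripper":4},{"xyz":[0,0,0],"rotation":[0,0,0],"gripper":4},{"xyz":[0,0,0.15],"rotation":[0,0,0],"gripper":4},{"xyz":[0,0,0],"rotation":[0,0,0],"gripper":4},{"xyz":[0,0,0],"rotation":[0,0,0],"gripper":4}]'
python3 -m inch '[{"xyz":[0,0,0.15],"rotation":[0,0,0],"gripper":4},{"xyz":[0,0,0],"rotation":[0,0,0],"gripper":4},{"xyz":[0,0,0],"rotation":[0,0,0],"gripper":4}]'
```

```text
time: 14.65
ee_pos: [0.4742, 0.0003, 0.0264]
tool_rot: [0.0, 3.141, 0.0]
force: [-0.6, 0.4, 1.7]
grip_width: 0.058
grasp_force: 30.0
time: 14.9
ee_pos: [0.4747, 0.0003, 0.0264]
tool_rot: [-0.0, 3.14, 0.0]
force: [-3.1, 0.5, 8.3]
grip_width: 0.0583
grasp_force: 30.0
```

```bash
python3 -m inch '[{"xyz":[0,0,0],"rotation":[0,0,0],"gripper":6.2},{"xyz":[0,0,0],"rotation":[0,0,0],"gripper":6.6},{"xyz":[0,0,0],"rotation":[0,0,0],"gripper":7.4},{"xyz":[0,0,0],"rotation":[0,0,0],"gripper":8.4},{"xyz":[0,0,0],"rotation":[0,0,0],"gripper":8.4},{"xyz":[0,0,0],"rotation":[0,0,0],"gripper":8.4}]'
python3 -m inch '[{"xyz":[0,0,-1],"rotation":[0,0,0],"gripper":8.4},{"xyz":[0,0,-3],"rotation":[0,0,0],"gripper":8.4},{"xyz":[0,0,-3],"rotation":[0,0,0],"gripper":8.4},{"xyz":[0,0,-3],"rotation":[0,0,0],"gripper":8.4},{"xyz":[0,0,-3],"rotation":[0,0,0],"gripper":8.4},{"xyz":[0,0,0],"rotation":[0,0,0],"gripper":8.4}]'
python3 -m inch '[{"xyz":[0.45,-2,0],"rotation":[0,0,0],"gripper":7},{"xyz":[0.6,-2.8,0],"rotation":[0,0,0],"gripper":7},{"xyz":[0.6,-2.8,0],"rotation":[0,0,0],"gripper":7},{"xyz":[0.6,-2.8,0],"rotation":[0,0,0],"gripper":7},{"xyz":[0.6,-2.8,0],"rotation":[0,0,0],"gripper":7},{"xyz":[0.6,-2,0],"rotation":[0,0,0],"gripper":7},{"xyz":[0,-1,0],"rotation":[0,0,0],"gripper":7},{"xyz":[0,0,0],"rotation":[0,0,0],"gripper":7}]'
python3 - <<'E'
from h import *
p,d=look("side",7);cv2.imwrite("pics/c7.png",cv2.resize(p[140:300,250:430,::-1],(675,600)))
for b in blobs("side",p,d):
    if abs(b[2])<.2: print(b[0].round(),*np.round(b[2:6],3))
for i in range(5): grab_frame("top"); print(observe()["ee_pos"].round(4))
E
```

```text
time: 15.4
ee_pos: [0.4738, 0.0002, 0.0242]
tool_rot: [-0.0, -3.141, -0.0]
force: [0.1, -0.1, -0.2]
grip_width: 0.0836
grasp_force: 0.0
time: 15.9
ee_pos: [0.4779, -0.0002, 0.1626]
tool_rot: [-0.0, 3.128, -0.002]
force: [0.7, -0.6, 0.5]
grip_width: 0.0839
grasp_force: 0.0
time: 16.57
ee_pos: [0.4393, -0.1633, 0.1545]
tool_rot: [0.005, 3.141, -0.0]
force: [0.6, -0.1, -0.1]
grip_width: 0.0701
grasp_force: 0.0
[115.   7.] 0.176 0.49 1.371 0.023
[145.  17.] 0.17 0.372 0.649 0.665
[170.  27.] 0.04 0.491 0.736 0.771
[309. 143.] 0.073 0.47 0.031 0.256
[275. 177.] 0.05 0.444 0.154 0.02
[317. 201.] 0.072 0.473 -0.002 0.031
[412. 225.] 0.01 0.625 -0.225 0.031
[350. 241.] 0.06 0.439 -0.163 0.024
[439. 280.] 0.083 0.519 -0.387 0.036
[373. 296.] 0.009 0.384 -0.3 0.035
[ 0.4396 -0.1612  0.1544]
[ 0.4397 -0.1608  0.1544]
[ 0.4397 -0.1606  0.1544]
[ 0.4398 -0.1605  0.1544]
[ 0.4398 -0.1606  0.1545]
```

View pics/c7.png

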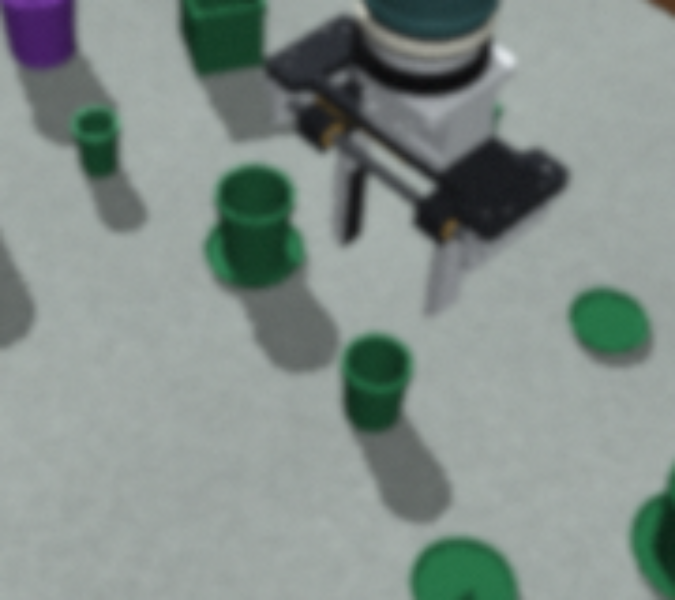

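p59 stands on saucer59 at crop pixel (255,230), rim at 0.072 m. p48 is at (375,380), and the gripper is above it.

```bash
python3 -m inch '[{"xyz":[0,0,3],"rotation":[0,0,0],"gripper":7},{"xyz":[0,0,3],"rotation":[0,0,0],"gripper":7},{"xyz":[0,0,2],"rotation":[0,0,0],"gripper":7},{"xyz":[0,0,2],"rotation":[0,0,0],"gripper":7},{"xyz":[0,0,2],"rotation":[0,0,0],"gripper":7},{"xyz":[0,0,1.8],"rotation":[0,0,0],"gripper":7},{"xyz":[0,0,0],"rotation":[0,0,0],"gripper":7},{"xyz":[0,0,0],"rotation":[0,0,0],"gripper":7}]'; python3 -m inch '[{"xyz":[0,0,0],"rotation":[0,0,0],"gripper":3},{"xyz":[0,0,0],"rotation":[0,0,0],"gripper":3},{"xyz":[0,0,0],"rotation":[0,0,0],"gripper":3},{"xyz":[0,0,0],"rotation":[0,0,0],"gripper":3},{"xyz":[0,0,0],"rotation":[0,0,0],"gripper":3},{"xyz":[0,0,0],"rotation":[0,0,0],"gripper":3}]'
```

```text
time: 17.53
ee_pos: [0.4389, -0.1606, 0.0158]
tool_rot: [0.002, -3.139, -0.002]
force: [-0.4, 0.1, -0.0]
grip_width: 0.0701
grasp_force: 0.0
time: 18.03
ee_pos: [0.4403, -0.162, 0.0177]
tool_rot: [0.0, 3.139, -0.001]
force: [0.3, 1.5, 4.5]
grip_width: 0.0462
grasp_force: 30.0
```

```bash
python3 -m inch '[{"xyz":[0,0,-1],"rotation":[0,0,0],"gripper":3},{"xyz":[0,0,-2],"rotation":[0,0,0],"gripper":3},{"xyz":[0,0,-3],"rotation":[0,0,0],"gripper":3},{"xyz":[0,0,-3],"rotation":[0,0,0],"gripper":3},{"xyz":[0,0,-3],"rotation":[0,0,0],"gripper":3},{"xyz":[0,0,-1],"rotation":[0,0,0],"gripper":3},{"xyz":[0,0,0],"rotation":[0,0,0],"gripper":3}]'
python3 -m inch '[{"xyz":[0.5,-1.3,0],"rotation":[0,0,0],"gripper":3},{"xyz":[1,-2.5,0],"rotation":[0,0,0],"gripper":3},{"xyz":[1,-2.5,0],"rotation":[0,0,0],"gripper":3},{"xyz":[1,-2.5,0],"rotation":[0,0,0],"gripper":3},{"xyz":[1,-2.5,0],"rotation":[0,0,0],"gripper":3},{"xyz":[1,-2.5,0],"rotation":[0,0,0],"gripper":3},{"xyz":[0,0,0],"rotation":[0,0,0],"gripper":3}]'
python3 -m inch '[{"xyz":[0,0,3],"rotation":[0,0,0],"gripper":3},{"xyz":[0,0,3],"rotation":[0,0,0],"gripper":3},{"xyz":[0,0,3],"rotation":[0,0,0],"gripper":3},{"xyz":[0,0,1.5],"rotation":[0,0,0],"gripper":3},{"xyz":[0,0,0],"rotation":[0,0,0],"gripper":3},{"xyz":[0,0,0],"rotation":[0,0,0],"gripper":3},{"xyz":[0,0,0],"rotation":[0,0,0],"gripper":3}]'
python3 -m inch '[{"xyz":[0,0,0.7],"rotation":[0,0,0],"gripper":3},{"xyz":[0,0,0.7],"rotation":[0,0,0],"gripper":3},{"xyz":[0,0,0.4],"rotation":[0,0,0],"gripper":3},{"xyz":[0,0,0],"rotation":[0,0,0],"gripper":3},{"xyz":[0,0,0.15],"rotation":[0,0,0],"gripper":3},{"xyz":[0,0,0],"rotation":[0,0,0],"gripper":3},{"xyz":[0,0,0],"rotation":[0,0,0],"gripper":3}]'
```

```text
time: 18.62
ee_pos: [0.4412, -0.1627, 0.15]
tool_rot: [0.0, 3.135, -0.005]
force: [0.3, 0.1, -1.2]
grip_width: 0.0459
grasp_force: 30.0
time: 19.2
ee_pos: [0.3816, -0.3025, 0.1434]
tool_rot: [-0.007, -3.137, -0.002]
force: [0.6, 0.1, -1.3]
grip_width: 0.0459
grasp_force: 30.0
time: 19.78
ee_pos: [0.3848, -0.2996, 0.0418]
tool_rot: [-0.001, 3.141, -0.0]
force: [0.6, 0.2, -0.7]
grip_width: 0.0459
grasp_force: 30.0
time: 20.37
ee_pos: [0.3846, -0.2999, 0.0221]
tool_rot: [0.0, 3.141, -0.0]
force: [0.2, -0.0, -0.6]
grip_width: 0.0458
grasp_force: 30.0
```

```bash
python3 -m inch '[{"xyz":[0,0,0.15],"rotation":[0,0,0],"gripper":3},{"xyz":[0,0,0],"rotation":[0,0,0],"gripper":3},{"xyz":[0,0,0],"rotation":[0,0,0],"gripper":3}]'
python3 -m inch '[{"xyz":[0,0,0.05],"rotation":[0,0,0],"gripper":3},{"xyz":[0,0,0],"rotation":[0,0,0],"gripper":3},{"xyz":[0,0,0],"rotation":[0,0,0],"gripper":3}]'
```

```text
time: 20.62
ee_pos: [0.385, -0.3, 0.0216]
tool_rot: [-0.0, 3.14, -0.001]
force: [-0.9, 2.5, 4.7]
grip_width: 0.0457
grasp_force: 30.0
time: 20.87
ee_pos: [0.3851, -0.3, 0.0216]
tool_rot: [-0.0, 3.14, -0.001]
force: [-1.0, 1.8, 6.6]
grip_width: 0.0459
grasp_force: 30.0
```

```bash
python3 -m inch '[{"xyz":[0,0,0],"rotation":[0,0,0],"gripper":5},{"xyz":[0,0,0],"rotation":[0,0,0],"gripper":5.4},{"xyz":[0,0,0],"rotation":[0,0,0],"gripper":6.2},{"xyz":[0,0,0],"rotation":[0,0,0],"gripper":7},{"xyz":[0,0,0],"rotation":[0,0,0],"gripper":7},{"xyz":[0,0,0],"rotation":[0,0,0],"gripper":7}]'
python3 -m inch '[{"xyz":[0,0,-1],"rotation":[0,0,0],"gripper":7},{"xyz":[0,0,-3],"rotation":[0,0,0],"gripper":7},{"xyz":[0,0,-3],"rotation":[0,0,0],"gripper":7},{"xyz":[0,0,-3],"rotation":[0,0,0],"gripper":7},{"xyz":[0,0,-3],"rotation":[0,0,0],"gripper":7},{"xyz":[0,0,0],"rotation":[0,0,0],"gripper":7}]'
python3 -m inch '[{"xyz":[-0.35,2,0],"rotation":[0,0,0],"gripper":6},{"xyz":[-0.5,3.5,0],"rotation":[0,0,0],"gripper":6},{"xyz":[-0.5,3.5,0],"rotation":[0,0,0],"gripper":6},{"xyz":[-0.5,3.5,0],"rotation":[0,0,0],"gripper":6},{"xyz":[-0.5,3.5,0],"rotation":[0,0,0],"gripper":6},{"xyz":[-0.5,3.5,0],"rotation":[0,0,0],"gripper":6},{"xyz":[-0.5,3.5,0],"rotation":[0,0,0],"gripper":6},{"xyz":[-0.5,3.5,0],"rotation":[0,0,0],"gripper":6}]'
python3 -m inch '[{"xyz":[-0.5,3.5,0],"rotation":[0,0,0],"gripper":6},{"xyz":[-0.5,3.5,0],"rotation":[0,0,0],"gripper":6},{"xyz":[-0.5,3.5,0],"rotation":[0,0,0],"gripper":6},{"xyz":[-0.5,3.5,0],"rotation":[0,0,0],"gripper":6},{"xyz":[0,3.5,0],"rotation":[0,0,0],"gripper":6},{"xyz":[0,1.55,0],"rotation":[0,0,0],"gripper":6},{"xyz":[0,0,0],"rotation":[0,0,0],"gripper":6},{"xyz":[0,0,0],"rotation":[0,0,0],"gripper":6}]'
python3 - <<'E'
from h import *
p,d=look("side",8);cv2.imwrite("pics/c8.png",cv2.resize(p[140:320,240:440,::-1],(660,594)))
for b in blobs("side",p,d):
    if abs(b[2])<.1: print(b[0].round(),*np.round(b[2:6],3))
for i in range(4): grab_frame("top"); print(observe()["ee_pos"].round(4))
E
```

```text
time: 21.37
ee_pos: [0.3843, -0.2997, 0.0196]
tool_rot: [-0.0, -3.141, -0.001]
force: [-0.2, 0.4, 0.3]
grip_width: 0.0697
grasp_force: 0.0
time: 21.87
ee_pos: [0.3873, -0.3025, 0.1582]
tool_rot: [-0.0, 3.132, -0.015]
force: [0.2, -0.8, 0.9]
grip_width: 0.0699
grasp_force: 0.0
time: 22.53
ee_pos: [0.4227, -0.0331, 0.1502]
tool_rot: [0.001, 3.141, -0.0]
force: [0.1, 0.3, -0.3]
grip_width: 0.0598
grasp_force: 0.0
time: 23.2
ee_pos: [0.4427, 0.1562, 0.1499]
tool_rot: [0.004, -3.141, 0.001]
force: [0.0, 0.4, 0.4]
grip_width: 0.0597
grasp_force: 0.0
[172.  20.] 0.066 0.514 0.776 0.717
[309. 144.] 0.071 0.611 0.195 0.043
[371. 172.] 0.059 0.673 -0.023 0.034
[275. 177.] 0.049 0.444 0.154 0.02
[317. 201.] 0.072 0.473 -0.002 0.03
[412. 225.] 0.009 0.627 -0.228 0.031
[439. 280.] 0.082 0.518 -0.386 0.036
[374. 293.] 0.063 0.383 -0.3 0.025
[0.4429 0.1549 0.1499]
[0.443  0.1547 0.15  ]
[0.443  0.1546 0.15  ]
[0.443  0.1547 0.15  ]
```

View pics/c8.png

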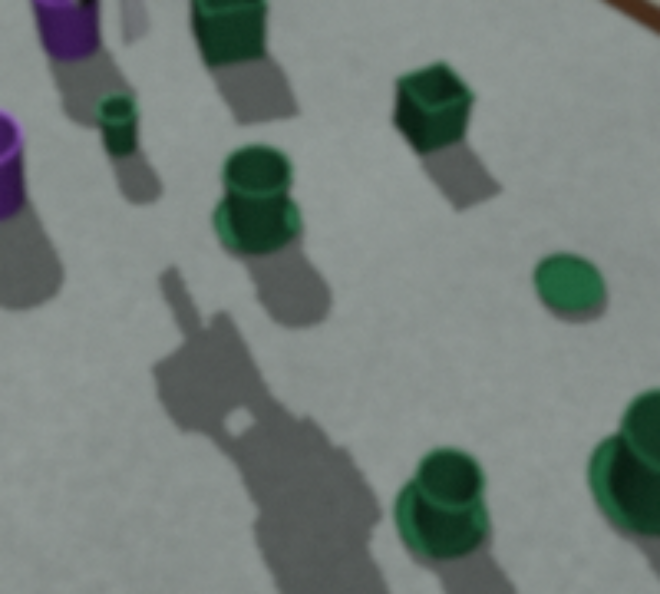

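p48 stands on saucer48 at crop pixel (445,500). p37 is still in place at (118,125), under the gripper.

```bash
python3 -m inch '[{"xyz":[0,0,3],"rotation":[0,0,0],"gripper":6},{"xyz":[0,0,3],"rotation":[0,0,0],"gripper":6},{"xyz":[0,0,2],"rotation":[0,0,0],"gripper":6},{"xyz":[0,0,2],"rotation":[0,0,0],"gripper":6},{"xyz":[0,0,2],"rotation":[0,0,0],"gripper":6},{"xyz":[0,0,1.8],"rotation":[0,0,0],"gripper":6},{"xyz":[0,0,0],"rotation":[0,0,0],"gripper":6},{"xyz":[0,0,0],"rotation":[0,0,0],"gripper":6}]'; python3 -m inch '[{"xyz":[0,0,0],"rotation":[0,0,0],"gripper":2},{"xyz":[0,0,0],"rotation":[0,0,0],"gripper":2},{"xyz":[0,0,0],"rotation":[0,0,0],"gripper":2},{"xyz":[0,0,0],"rotation":[0,0,0],"gripper":2},{"xyz":[0,0,0],"rotation":[0,0,0],"gripper":2},{"xyz":[0,0,0],"rotation":[0,0,0],"gripper":2}]'
```

```text
time: 24.12
ee_pos: [0.4423, 0.1549, 0.0113]
tool_rot: [-0.002, -3.139, 0.001]
force: [0.6, 0.1, 0.5]
grip_width: 0.0602
grasp_force: 0.0
time: 24.62
ee_pos: [0.4439, 0.1561, 0.0131]
tool_rot: [-0.0, 3.139, 0.001]
force: [0.5, 0.3, 2.7]
grip_width: 0.0351
grasp_force: 30.0
```

```bash
python3 -m inch '[{"xyz":[0,0,-1],"rotation":[0,0,0],"gripper":2},{"xyz":[0,0,-2],"rotation":[0,0,0],"gripper":2},{"xyz":[0,0,-3],"rotation":[0,0,0],"gripper":2},{"xyz":[0,0,-3],"rotation":[0,0,0],"gripper":2},{"xyz":[0,0,-3],"rotation":[0,0,0],"gripper":2},{"xyz":[0,0,-1],"rotation":[0,0,0],"gripper":2},{"xyz":[0,0,0],"rotation":[0,0,0],"gripper":2}]'
python3 -m inch '[{"xyz":[-0.75,-1.55,0],"rotation":[0,0,0],"gripper":2},{"xyz":[-1.4,-2.95,0],"rotation":[0,0,0],"gripper":2},{"xyz":[-1.4,-2.95,0],"rotation":[0,0,0],"gripper":2},{"xyz":[-1.4,-2.95,0],"rotation":[0,0,0],"gripper":2},{"xyz":[-1.4,-2.95,0],"rotation":[0,0,0],"gripper":2},{"xyz":[-1.4,-2.95,0],"rotation":[0,0,0],"gripper":2},{"xyz":[-1.4,-2.95,0],"rotation":[0,0,0],"gripper":2}]'
python3 -m inch '[{"xyz":[-1.4,-2.95,0],"rotation":[0,0,0],"gripper":2},{"xyz":[-1.4,-2.95,0],"rotation":[0,0,0],"gripper":2},{"xyz":[-1.4,-2.95,0],"rotation":[0,0,0],"gripper":2},{"xyz":[-1.4,-2.95,0],"rotation":[0,0,0],"gripper":2},{"xyz":[-1.4,-2.95,0],"rotation":[0,0,0],"gripper":2},{"xyz":[-1.4,-2.95,0],"rotation":[0,0,0],"gripper":2},{"xyz":[-0.7,-1.3,0],"rotation":[0,0,0],"gripper":2},{"xyz":[0,0,0],"rotation":[0,0,0],"gripper":2}]'
python3 -m inch '[{"xyz":[0,0,3],"rotation":[0,0,0],"gripper":2},{"xyz":[0,0,3],"rotation":[0,0,0],"gripper":2},{"xyz":[0,0,3],"rotation":[0,0,0],"gripper":2},{"xyz":[0,0,1.5],"rotation":[0,0,0],"gripper":2},{"xyz":[0,0,0],"rotation":[0,0,0],"gripper":2},{"xyz":[0,0,0],"rotation":[0,0,0],"gripper":2},{"xyz":[0,0,0],"rotation":[0,0,0],"gripper":2}]'
python3 - <<'E'
from h import *
p,d=look("side",9);cv2.imwrite("pics/c9.png",cv2.resize(p[140:300,330:510,::-1],(675,600)));print(observe()["ee_pos"])
E
```

```text
time: 25.2
ee_pos: [0.4449, 0.1562, 0.1456]
tool_rot: [-0.0, 3.135, 0.002]
force: [0.3, -0.2, -0.4]
grip_width: 0.0346
grasp_force: 30.0
time: 25.78
ee_pos: [0.5334, -0.038, 0.139]
tool_rot: [-0.0, -3.137, -0.002]
force: [-0.7, 0.8, -0.0]
grip_width: 0.0349
grasp_force: 30.0
time: 26.45
ee_pos: [0.6247, -0.2296, 0.1375]
tool_rot: [-0.006, -3.136, -0.002]
force: [0.2, 0.7, -1.1]
grip_width: 0.0347
grasp_force: 30.0
time: 27.03
ee_pos: [0.6258, -0.2262, 0.0378]
tool_rot: [-0.001, 3.141, -0.0]
force: [0.3, -0.6, -0.1]
grip_width: 0.0347
grasp_force: 30.0
[ 0.62639733 -0.22663004  0.03883698]
```

View pics/c9.png

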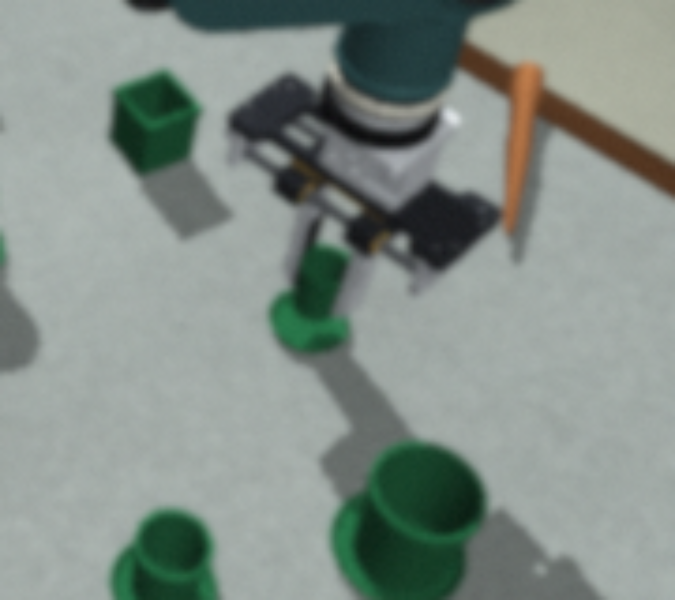

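p37 hangs over saucer37 at crop pixel (318,290), about 2 cm above its floor. The other pots are undisturbed, so I'll lower it.

```bash
python3 -m inch '[{"xyz":[0,0,0.7],"rotation":[0,0,0],"gripper":2},{"xyz":[0,0,0.7],"rotation":[0,0,0],"gripper":2},{"xyz":[0,0,0.4],"rotation":[0,0,0],"gripper":2},{"xyz":[0,0,0],"rotation":[0,0,0],"gripper":2},{"xyz":[0,0,0.15],"rotation":[0,0,0],"gripper":2},{"xyz":[0,0,0],"rotation":[0,0,0],"gripper":2},{"xyz":[0,0,0],"rotation":[0,0,0],"gripper":2}]'
python3 -m inch '[{"xyz":[0,0,0.15],"rotation":[0,0,0],"gripper":2},{"xyz":[0,0,0],"rotation":[0,0,0],"gripper":2},{"xyz":[0,0,0],"rotation":[0,0,0],"gripper":2}]'
```

```text
time: 27.67
ee_pos: [0.6256, -0.2268, 0.0177]
tool_rot: [0.0, 3.141, -0.0]
force: [1.0, -0.4, -1.1]
grip_width: 0.035
grasp_force: 30.0
time: 27.92
ee_pos: [0.626, -0.2269, 0.0171]
tool_rot: [-0.0, 3.14, -0.001]
force: [0.4, -0.4, 5.1]
grip_width: 0.0347
grasp_force: 30.0
```

```bash
python3 -m inch '[{"xyz":[0,0,0],"rotation":[0,0,0],"gripper":3.8},{"xyz":[0,0,0],"rotation":[0,0,0],"gripper":4.2},{"xyz":[0,0,0],"rotation":[0,0,0],"gripper":5},{"xyz":[0,0,0],"rotation":[0,0,0],"gripper":6},{"xyz":[0,0,0],"rotation":[0,0,0],"gripper":6},{"xyz":[0,0,0],"rotation":[0,0,0],"gripper":6}]'
python3 -m inch '[{"xyz":[0,0,-1],"rotation":[0,0,0],"gripper":6},{"xyz":[0,0,-3],"rotation":[0,0,0],"gripper":6},{"xyz":[0,0,-3],"rotation":[0,0,0],"gripper":6},{"xyz":[0,0,-3],"rotation":[0,0,0],"gripper":6},{"xyz":[0,0,-3],"rotation":[0,0,0],"gripper":6},{"xyz":[0,0,0],"rotation":[0,0,0],"gripper":6},{"xyz":[0,0,0],"rotation":[0,0,0],"gripper":6}]'
python3 - <<'E'
from h import *
p,d=look("side",10)
for b in blobs("side",p,d):
    if abs(b[2])<.1: print(b[0].round(),*np.round(b[2:6],3))
E
```

```text
time: 28.42
ee_pos: [0.6253, -0.2267, 0.0156]
tool_rot: [-0.0, -3.141, -0.0]
force: [-0.5, -0.1, -0.4]
grip_width: 0.0599
grasp_force: 0.0
time: 29.0
ee_pos: [0.627, -0.2274, 0.15]
tool_rot: [-0.0, 3.135, -0.004]
force: [-0.5, 0.1, 0.4]
grip_width: 0.0601
grasp_force: 0.0
[309. 144.] 0.071 0.612 0.196 0.043
[371. 172.] 0.06 0.673 -0.022 0.035
[317. 201.] 0.073 0.473 -0.002 0.031
[413. 223.] 0.052 0.625 -0.228 0.019
[439. 280.] 0.082 0.518 -0.386 0.036
[374. 293.] 0.063 0.384 -0.301 0.024
```

View pics/side10.png

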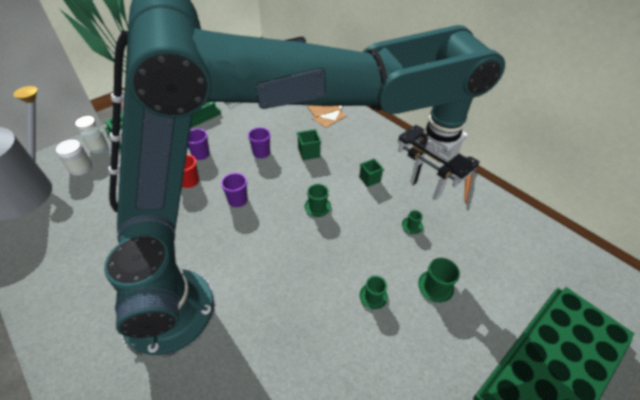

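All four pots stand on their saucers, at (439,280), (317,201), (374,293) and (413,223). Their rims are 4 mm higher than they were on the bench, and the square pots are where they started.

```bash
python3 -c "
from plant import *
print(hand_in())"
```

```text
the job is handed in; nothing more can be done
None
```

All four round pots stand upright on their matching saucers, the square pots were left where they were, and the job is handed in at about 29 s of the 112 s allowed; the judge's verdict was not shown.

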